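# Close up the socket case

### The job

Close up the blue socket case with the fingertips alone: push the upright orange keeper flap down until it lies flat over the sockets, and only then swing the lid over it until it is fully shut. Only push: do not grasp or pinch anything. Leave the case standing where it is and do not disturb the other things on the counter; finish with the hand clear.

Things in the scene. Friction and masses are not known exactly. Their poses are not given: they have to be found in the camera images.
- case: Blue steel socket case, open on top, 150 (x) by 200 (y) by 70 mm high, walls 5 mm, about 4 kg (3.6 to 5.2), standing loose on the counter (it slides if pushed level with more than about 17 N), turned up to 0.9 rad either way. Origin: centre of its underside. Its own x points from its front wall (the side nearer the robot, with a carrying handle) to its far wall (where the lid is hinged); y runs along the hinges; z up. Inside, the sockets reach 48 mm above the counter.
- keeper (a joint): Hinge of the orange keeper flap, a stiff plate 90 mm long, 164 mm wide and 6 mm thick, inside the front wall. 0 = lying flat over the sockets, reaching from the hinge towards the far wall with its upper face 60 mm above the counter; 1.57 = upright; hard stops at 0 and 1.75. It starts near upright (1.3 to 1.7) and folds towards the far wall. Stays where it is left (friction about 0.1 N m, a push of 1 to 2 N).
- keeper_hinge (a point): Hinge line of the flap, mid-width: 65 mm in front of the case's centre (case x = -65 mm), 54 mm above the counter. The flap's underside lies on this line's level when flat; its other face (6 mm from it) faces the front when upright and up when flat.
- keeper_edge (a point): Middle of the flap's free edge, on the face that looks to the front when upright and up when flat, 90 mm from the hinge.
- lid (a joint): Hinge of the blue lid, a stiff flat plate reaching 154 mm from its hinge, 204 mm wide, 8 mm thick, 0.35 kg. 0 = fully shut on the rim; 1.57 = upright; hard stops at 0 and 1.85. It starts open (1.5 to 1.8), near upright or leaning back away from the case, and shuts towards the front. Stays where it is left (friction about 0.5 N m, so 3 to 5 N near the free edge moves it).
- lid_hinge (a point): Hinge line of the lid, mid-width, on the far rim: case x = +75 mm, 70 mm above the counter. The lid's underside lies at this level when shut, its outer face 8 mm above.
- lid_edge (a point): Middle of the lid's free edge, on the outer face (which looks up when shut and away from the robot when open), 154 mm from the hinge.
- fuel_cap: Bystander: red enamel fuel tank cap, 56 mm across, 36 mm high, loose beside the case. Origin: centre of its underside.
- ignition_coil: Bystander: black ignition coil, 50 by 52 by 63 mm high, loose beside the case. Origin: centre of its underside.
- deep_socket: Bystander: steel deep socket, 24 mm across, 50 mm high, standing loose in front of the case. Origin: centre of its underside.
- tachometer: Bystander: round aluminium tachometer housing, 86 mm across, 63 mm high, loose at the right. Origin: centre of its underside.
- mallet: Bystander: rubber-headed mallet with an ash handle, lying at the left, 310 mm long, head 60 mm across and 95 mm long. Origin: on the counter under the handle, 110 mm from the head's centre (the head is at +x).

How it is judged:
By the outcome, as a careful person would: the job done as asked, in the order asked, and still so for the second after the job is handed in, with the robot touching nothing.
It also fails if it takes over 51 s, if anything falls off the work surface, if the arm or the gripper's body presses on something with over 40 N, if the wrist force passes 120 N, or if a joint passes its speed limit or range.

### The arm

A 6-joint arm with a two-finger parallel gripper is mounted at the origin on the work surface. World frame = base frame: x ahead of the robot, y to its left, z up, the work surface at z = 0. Lengths are in mm, angles in rad, forces in N, time in s.
With the tool pointing down it reaches from about 425 to 950 mm from the base axis. Payload 3.5 kg.
Tool frame: the origin (TCP) lies at the very end of the fingers, on their centre line; the grasp point (between the pads) lies 19 mm behind it; z points along the fingers, y is the line along which they close (so a half turn about z gives the same grasp; the last joint's range is limited). The gripper opens to 85 mm and grips with 20 to 120 N. Pads are 22 mm wide; open, the fingers measure 114 mm over their backs; the gripper's body (76 mm by 85 mm) begins 54 mm behind the grasp point. The pads swing forward as they close: fully open they stand 13 mm farther back than shut.
Start: joints at [-1.31, 0.286, 1.577, -0, 1.279, -0.15], TCP at [269.578, -618.817, 231.325] pointing down, gripper open.
Joint ranges: [-2.77, 2.77], [-0.9, 2.22], [0.21, 2.48], [-1.53, 4.67], [0.24, 2.81], [-2.84, 2.84]. Speed limits (rad/s): [2.79, 2.79, 3.14, 3.14, 3.14, 3.14].

### API

Orientations are given as [roll, pitch, yaw] about the fixed x, y, z axes, in that order (R = Rz(yaw) Ry(pitch) Rx(roll)).
In Python, from cell import * gives the robot as it stands.
- The arm moves only by the tool play_rows, never from a script. Its argument "commands" is a list of rows, each a list of 7 numbers: the closure, from -1 (fully open) to 1 (shut), so that 0 is half open, then the shift along the tool's x, y, z in mm, then the turn, a rotation vector about the tool's x, y, z in degrees. A call has 1 to 5 rows; each row shifts and turns the commanded pose from where the row before left it, along the tool's axes as they then stand; what a row does not reach is not made up. A row lasts 1/8 s, in which the tool goes at most 62.5 mm and 10.7 degrees, less where a joint would pass 70% of its speed; a pose out of reach is approached as far as the arm can. A call with a gripper value outside its range is refused whole. The fingers move at their own pace and stop on an object; the grip force is fixed at half the most. Time passes only in rows, so rows that do not move let the fingers close. It gives the time, the measured TCP pose, the force, the opening and the grip force at its end, in the units of the state.
- get_obs(): the state, without advancing time (a new reading comes with each control period).
- grab_frame(name): name is "scene" or "top" or "wrist"; returns a dict with "img" (400x640x3 uint8, blue, green, red), "depth" (400x640 float32, mm along the optical axis (not along the pixel's ray), 0 where there is no reading), "fovy" (degrees; the focal length in pixels is half the picture's height over the tangent of half this angle, whatever the lens; pixels are square), "cx", "cy" (the principal point, pixels), "extrinsics" (4x4, takes a point from world to camera coordinates); the wrist camera has in their place "hand_eye" (4x4, takes a point from camera to tool coordinates, whose origin is the TCP and whose axes are the flange's). Camera axes: x right, y down, z forward; pixel columns grow to the right and rows downward; lengths in mm; the calibration is good to about 2 mm. A picture is of the moment at which its call begins: read the wrist's pose just before it.
- job_done(): hands the job in; it is judged then, once.
The state is a dict: "clock": time; "joint_positions": joint angles; "qd": joint speeds; "joint_torque": joint torques, N m; "tool_pos": TCP position; "eef_rot": TCP orientation; "wrist_force": force on the tool from outside, world axes, zero at the start; "torque": the same for the moment, N m; "opening": finger opening in mm; "grip_force": force on a finger pad.
Only numpy, scipy, OpenCV 4.12 (cv2) and the standard library are available. Lean on these libraries where they do the work, as an engineer would, in place of code of your own. Each camera call takes 0.05 s, during which the arm holds its last target. There are 200 camera calls.

## Working session

There is one attempt and no reset: what is moved stays moved. The work goes in short steps, Python scripts to look and compute and a tool call to move; the robot and the scene stay as the last step left them, time stands still between calls to the robot, and variables do not carry over. Pictures are saved under pics/ and viewed, at most 10 in all, crops included, and the job is handed in when it is done.

Besides the shell and the picture viewer there is one more tool, called after "Call:" as name(argument=value, ...), one argument or row to a line, values as JSON. play_rows: Moves the arm, as the interface text tells. Its arguments: {"type":"object","properties":{"commands":{"type":"array","items":{"type":"array","items":{"type":"number"}}}},"required":["commands"]}

```bash
mkdir -p pics; ls
cat > h.py <<'E'
from cell import *
import numpy as np, cv2
def pts(f):
    h,w=f["depth"].shape; F=h/2/np.tan(np.radians(f["fovy"])/2)
    u,v=np.meshgrid(np.arange(w),np.arange(h)); d=f["depth"]
    P=np.stack([(u-f["cx"])/F*d,(v-f["cy"])/F*d,d],-1)
    T=np.linalg.inv(f["extrinsics"]); return P@T[:3,:3].T+T[:3,3]
E
python3 - <<'E'
from h import *
o=get_obs();print(o)
for n in("scene","top"):
    f=grab_frame(n);cv2.imwrite(f"pics/{n}0.png",f["img"]);np.savez(f"{n}0.npz",**f);print(n,f["fovy"],f["extrinsics"].round(2).tolist(),(f["depth"]>0).mean())
E
```

```text
pics
{'clock': 0.0, 'joint_positions': array([-1.30999759e+00,  2.87185964e-01,  1.57817355e+00, -2.99719490e-06,
        1.27860192e+00, -1.50018588e-01]), 'qd': array([ 0.00085906,  0.00036392, -0.00085697, -0.00044108,  0.00035367,
       -0.00085722]), 'joint_torque': array([-1.45421368e-04, -4.05975938e+01, -2.92625588e+01, -1.40880816e-04,
        5.77209590e-03,  5.06406138e-06]), 'tool_pos': array([ 269.41101111, -618.18868396,  229.9355143 ]), 'eef_rot': array([-3.13925005e+00, -3.51193939e-04,  4.10817782e-01]), 'wrist_force': array([ 0.4994341 , -0.15567203,  0.40534318]), 'torque': array([-0.05863759, -0.02158241, -0.02068701]), 'grip_force': 0.0, 'opening': 85.21102080596624}
scene 47.29894243652259 [[-0.87, 0.49, -0.02, 508.96], [0.4, 0.67, -0.63, -170.15], [-0.3, -0.55, -0.78, 1677.44], [0.0, 0.0, 0.0, 1.0]] 0.99588671875
top 45.08016818467371 [[0.02, -1.0, 0.0, -10.09], [-0.99, -0.02, -0.15, 563.08], [0.15, -0.0, -0.99, 1546.1], [0.0, 0.0, 0.0, 1.0]] 0.99596484375
```

View pics/scene0.png

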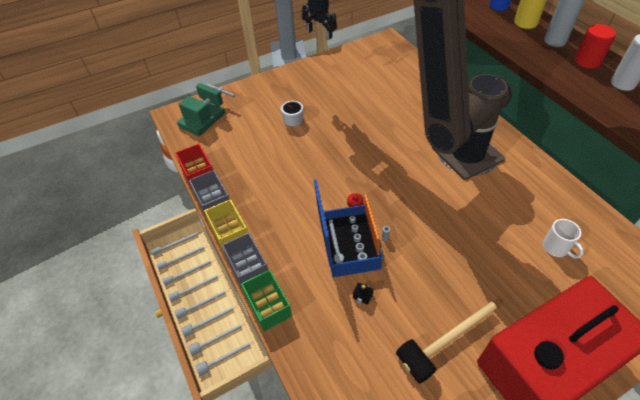

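View pics/top0.png

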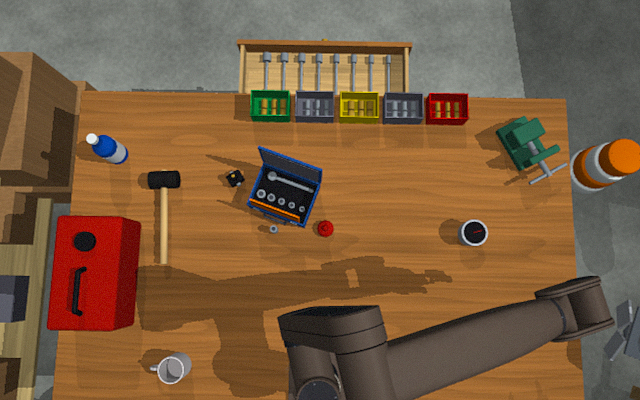

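The top view shows the case near (285,190) with the orange flap along its near side and the lid at the far side. The socket stands at (273,229), the cap at (326,228) and the coil at (235,178).

Run:
```python
from h import *
for n in("top","scene"):
    f=dict(np.load(n+"0.npz"));P=pts(f);hsv=cv2.cvtColor(f["img"],cv2.COLOR_BGR2HSV);H,S,V=[hsv[...,i].astype(int) for i in range(3)]
    box=(P[...,0]>400)&(P[...,0]<900)&(P[...,1]>-150)&(P[...,1]<300)
    near=(P[...,0]>450)&(P[...,0]<830)&(P[...,1]>-80)&(P[...,1]<240)
    blue=near&(H>100)&(H<130)&(S>120)&(P[...,2]>10)
    org=near&(H>5)&(H<18)&(S>170)&(V>120)&(P[...,2]>50)
    red=box&((H<4)|(H>176))&(S>170)&(P[...,2]>10)
    for nm,m in(("blue",blue),("org",org),("red",red)):
        Q=P[m];print(n,nm,len(Q))
        if len(Q)>10:
            print(" med",np.median(Q,0).round(),"lo",np.percentile(Q,2,0).round(),"hi",np.percentile(Q,98,0).round())
    L=P[blue&(P[...,2]>85)]; O=P[org]
    for nm,Q in(("lid",L),("flap",O)):
        if len(Q)<20: continue
        r=cv2.minAreaRect(Q[:,:2].astype(np.float32));print(nm,"rect",cv2.boxPoints(r).round().tolist())
        c=Q.mean(0);u,s,vt=np.linalg.svd(Q-c,full_matrices=False);print("  c",c.round(1),"n",vt[2].round(3),"dir",vt[0].round(3),vt[1].round(3))
        for z in range(60,240,20):
            k=(Q[:,2]>z)&(Q[:,2]<z+20)
            if k.sum()>4: print("   z",z,k.sum(),Q[k].mean(0).round(),Q[k][:,1].min().round(),Q[k][:,1].max().round())
    B=P[blue&(P[...,2]<82)&(P[...,2]>60)];r=cv2.minAreaRect(B[:,:2].astype(np.float32));print("rim",r,cv2.boxPoints(r).round().tolist())
    # other objects above table
    m=(near&(P[...,2]>20)&~blue&~org).astype(np.uint8)
    k,lab,st,ce=cv2.connectedComponentsWithStats(m)
    for i in range(1,k):
        if st[i,4]>8:
            Q=P[lab==i];print("obj",st[i].tolist(),Q.mean(0).round(),Q.min(0).round(),Q.max(0).round())
```

```text
top blue 944
 med [625. 119.  69.] lo [487.   8.  25.] hi [690. 233. 228.]
top org 109
 med [522. 144. 145.] lo [493.  71. 130.] hi [550. 219. 150.]
top red 180
 med [476. -11.  25.] lo [453. -34.  13.] hi [501.  12.  38.]
lid rect [[615.0, 8.0], [631.0, 2.0], [700.0, 190.0], [683.0, 196.0]]
  c [658.6  93.9 208.7] n [-0.939  0.334  0.082] dir [0.341 0.936 0.084] [-0.048  0.107 -0.993]
   z 80 7 [644.  78.  91.] 8.0 192.0
   z 100 5 [646.  82. 109.] 8.0 191.0
   z 120 7 [650.  89. 130.] 8.0 194.0
   z 140 6 [644.  70. 148.] 7.0 192.0
   z 160 8 [648.  78. 171.] 8.0 193.0
   z 180 5 [637.  44. 191.] 4.0 191.0
   z 200 22 [661.  99. 215.] 4.0 192.0
   z 220 157 [661.  98. 225.] 5.0 193.0
flap rect [[491.0, 71.0], [498.0, 69.0], [556.0, 222.0], [548.0, 225.0]]
  c [521.9 143.6 143.9] n [ 0.939 -0.337 -0.061] dir [-0.339 -0.94  -0.029] [-0.048  0.048 -0.998]
   z 120 9 [518. 129. 137.] 70.0 223.0
   z 140 98 [523. 146. 145.] 70.0 222.0
rim ((581.0740356445312, 125.90473937988281), (200.22511291503906, 151.6080780029297), 70.44988250732422) [[476.0, 57.0], [619.0, 6.0], [686.0, 195.0], [5
[... 1658 characters left out ...]
8. 154. 131.] 66.0 223.0
   z 140 89 [525. 147. 144.] 74.0 221.0
rim ((587.8945922851562, 124.02914428710938), (203.65274047851562, 153.5594024658203), 71.91326141357422) [[483.0, 51.0], [629.0, 3.0], [692.0, 197.0], [547.0, 245.0]]
obj [314, 179, 24, 33, 60] [631.  47. 182.] [568.  -1.  65.] [665. 113. 227.]
obj [348, 193, 16, 14, 137] [479.  -8.  27.] [452. -37.  20.] [518.  50.  70.]
obj [325, 205, 58, 59, 2006] [575. 124.  37.] [484.  20.  21.] [692. 238. 224.]
obj [339, 207, 10, 3, 11] [552.  32.  70.] [535.  27.  66.] [565.  40.  76.]
obj [322, 227, 4, 19, 19] [670. 120. 113.] [659.  90.  70.] [686. 159. 157.]
obj [382, 226, 9, 12, 78] [472. 159.  42.] [457. 143.  21.] [483. 169.  54.]
```

```bash
cat >> h.py <<'E'
from scipy.spatial.transform import Rotation as R
C=np.array([584.,125.]); YAW=-0.343
CX=np.array([np.cos(YAW),np.sin(YAW)]); CY=np.array([-CX[1],CX[0]])
def w(x,y,z): return np.r_[C+x*CX+y*CY,z]
def case(p): d=np.asarray(p)[:2]-C; return np.r_[d@CX,d@CY,p[2]]
def rows(p1,n,turn=False):
    o=get_obs();p0=o["tool_pos"];R0=R.from_euler("xyz",o["eef_rot"])
    R1=R.from_euler("xyz",[np.pi,0,YAW]) if turn else R0
    rv=(R0.inv()*R1).as_rotvec()/n; Rc=R0
    for i in range(n):
        print(np.round(Rc.inv().apply((p1-p0)/n),1).tolist(),np.degrees(rv).round(1).tolist()); Rc=Rc*R.from_rotvec(rv)
E
python3 - <<'E'
from h import *
print(grab_frame("wrist")["hand_eye"].round(2).tolist())
rows(np.array([500,-200,230.]),8,True)
E
```

```text
[[-0.0, -0.95, -0.32, 83.97], [1.0, -0.0, -0.0, 0.85], [0.0, -0.32, 0.95, -143.28], [0.0, 0.0, 0.0, 1.0]]
[47.3, -36.4, 0.1] [-0.0, 0.0, 5.4]
[43.7, -40.7, 0.1] [-0.0, 0.0, 5.4]
[39.6, -44.6, 0.1] [-0.0, 0.0, 5.4]
[35.3, -48.2, 0.1] [-0.0, 0.0, 5.4]
[30.6, -51.3, 0.1] [-0.0, 0.0, 5.4]
[25.6, -53.9, 0.1] [-0.0, 0.0, 5.4]
[20.4, -56.1, 0.1] [-0.0, 0.0, 5.4]
[15.1, -57.8, 0.0] [-0.0, 0.0, 5.4]
```

```bash
sed -i 's/\[np.pi,0,YAW\]/[np.pi,0,YAW+np.pi]/' h.py
python3 - <<'E'
from h import *
o=get_obs();R0=R.from_euler("xyz",o["eef_rot"])
p0=o["tool_pos"];v=np.array([500,-200,230.]);e=w(-105,0,200);print(e)
n=15;r=-(YAW+np.pi-o["eef_rot"][2])*180/np.pi/n
for i in range(n):
    d=(v-p0)/8 if i<8 else (e-v)/7
    Rc=R0*R.from_rotvec([0,0,np.radians(r*i)]);print(Rc.inv().apply(d).round(1).tolist(),round(r,2))
E
```

```text
[485.11625385 160.31295438 200.        ]
[47.3, -36.4, 0.1] -9.12
[52.5, -28.5, 0.1] -9.12
[56.3, -19.8, 0.1] -9.12
[58.8, -10.6, 0.1] -9.12
[59.7, -1.2, 0.1] -9.12
[59.1, 8.3, 0.1] -9.12
[57.1, 17.6, 0.1] -9.12
[53.6, 26.4, 0.1] -9.12
[51.4, 3.7, 4.4] -9.12
[50.1, 11.8, 4.4] -9.12
[47.6, 19.6, 4.4] -9.12
[43.9, 26.9, 4.4] -9.12
[39.1, 33.5, 4.4] -9.12
[33.3, 39.3, 4.4] -9.12
[26.6, 44.1, 4.4] -9.12
```

Call:
play_rows(
  commands=[
    [1,47,-36,0,0,0,-9.1],
    [1,52,-28,0,0,0,-9.1],
    [1,56,-20,0,0,0,-9.1],
    [1,59,-11,0,0,0,-9.1],
    [1,60,-1,0,0,0,-9.1],
  ],
)

```text
clock: 0.78
tool_pos: [413.9, -356.2, 231.1]
eef_rot: [-3.142, -0.0, 1.21]
wrist_force: [-0.1, -0.6, 0.3]
opening: 0.1
grip_force: 0.0
```

Call:
play_rows(
  commands=[
    [1,59,8,0,0,0,-9.1],
    [1,57,18,0,0,0,-9.1],
    [1,54,26,0,0,0,-9.1],
    [1,51,4,4,0,0,-9.1],
    [1,50,12,4,0,0,-9.1],
  ],
)

```text
clock: 1.4
tool_pos: [496.3, -96.7, 222.9]
eef_rot: [-3.141, -0.0, 2.005]
wrist_force: [1.3, 0.9, 0.3]
opening: 0.0
grip_force: 0.0
```

Call:
play_rows(
  commands=[
    [1,48,20,4,0,0,-9.1],
    [1,44,27,4,0,0,-9.1],
    [1,39,34,4,0,0,-9.1],
    [1,33,39,4,0,0,-9.1],
    [1,27,44,4,0,0,-9.1],
  ],
)

```text
clock: 2.02
tool_pos: [486.8, 161.0, 203.1]
eef_rot: [3.142, 0.0, 2.798]
wrist_force: [0.3, 0.1, -1.2]
opening: -0.2
grip_force: 0.0
```

Run:
```python
from h import *
rows(w(-100,0,118),5,True)
o=get_obs();print(o["clock"],o["tool_pos"],o["eef_rot"],case(o["tool_pos"]),o["opening"])
f=grab_frame("wrist");cv2.imwrite("pics/w1.png",f["img"])
```

```text
[-0.7, -0.2, 17.0] [0.0, 0.0, -0.0]
[-0.7, -0.2, 17.0] [0.0, 0.0, -0.0]
[-0.7, -0.2, 17.0] [0.0, 0.0, -0.0]
[-0.7, -0.2, 17.0] [0.0, 0.0, -0.0]
[-0.7, -0.2, 17.0] [0.0, 0.0, -0.0]
2.025 [486.80400714 160.99392258 203.10789953] [3.14156022e+00 1.35416131e-04 2.79837234e+00] [-103.63957744    1.20891658  203.10789953] -0.15560853533322486
```

View pics/w1.png

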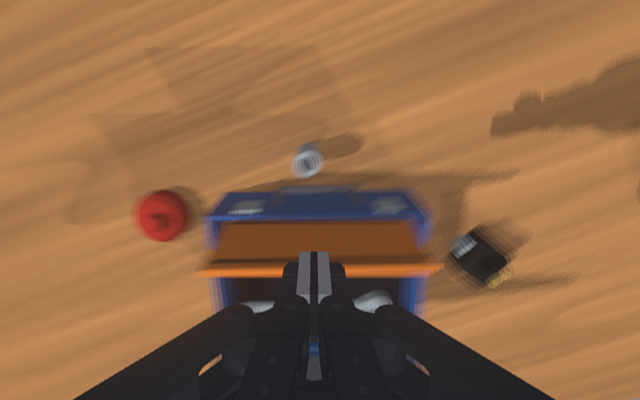

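The wrist view (a bit blurred) shows the closed tips at (316,252), ahead of the flap's edge along row 270. The socket at (308,160), cap at (162,215) and coil at (480,255) are all clear, so I descend.

Call:
play_rows(
  commands=[
    [1,0,0,17,0,0,0],
    [1,0,0,17,0,0,0],
    [1,0,0,17,0,0,0],
    [1,0,0,17,0,0,0],
    [1,0,0,17,0,0,0],
  ],
)

```text
clock: 2.7
tool_pos: [487.2, 158.7, 116.9]
eef_rot: [-3.141, -0.0, 2.792]
wrist_force: [0.2, -0.3, -0.2]
opening: 0.2
grip_force: 0.0
```

Call:
play_rows(
  commands=[
    [1,-8,0,0,0,0,0],
    [1,-8,0,0,0,0,0],
    [1,-8,0,0,0,0,0],
    [1,-8,0,0,0,0,0],
    [1,-6,0,0,0,0,0],
  ],
)

```text
clock: 3.32
tool_pos: [523.3, 146.3, 118.4]
eef_rot: [3.141, -0.001, 2.793]
wrist_force: [-0.3, 0.8, -1.0]
opening: -0.1
grip_force: 0.7
```

Run:
```python
from h import *
o=get_obs();print(o["clock"],case(o["tool_pos"]),o["wrist_force"])
f=grab_frame("wrist");cv2.imwrite("pics/w2.png",f["img"])
```

```text
3.325 [-64.34115375  -0.31378504 118.38702362] [-0.33097338  0.78261674 -0.99382113]
```

View pics/w2.png

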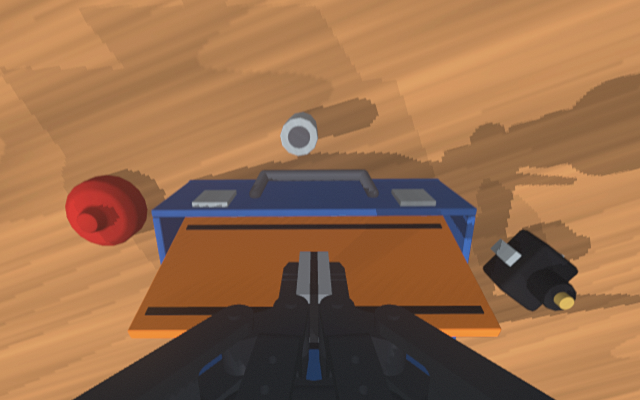

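The wrist view shows the flap's free edge (row 330) already tilting ahead of the tips at (316,255). I continue along the arc.

Call:
play_rows(
  commands=[
    [1,-7,0,3.5,0,0,0],
    [1,-7,0,3.5,0,0,0],
    [1,-7,0,4.5,0,0,0],
    [1,-7,0,4.5,0,0,0],
    [1,-5.5,0,6,0,0,0],
  ],
)

```text
clock: 4.0
tool_pos: [555.2, 134.7, 96.1]
eef_rot: [3.141, 0.001, 2.793]
wrist_force: [-0.7, -0.1, 2.4]
opening: -0.1
grip_force: 0.7
```

Call:
play_rows(
  commands=[
    [1,-5.5,0,6,0,0,0],
    [1,-3.5,0,7,0,0,0],
    [1,-3.5,0,7,0,0,0],
    [1,-2,0,7,0,0,0],
    [1,-1,0,4,0,0,0],
  ],
)

```text
clock: 4.62
tool_pos: [568.9, 129.5, 64.7]
eef_rot: [-3.141, -0.0, 2.793]
wrist_force: [0.3, -0.3, 0.4]
opening: -0.3
grip_force: 0.6
```

Run:
```python
from h import *
o=get_obs();print(o["clock"],case(o["tool_pos"]),o["wrist_force"])
```

```text
4.625 [-15.70420198  -0.8123369   64.6911914 ] [ 0.27144629 -0.26714497  0.39754892]
```

Move slowly on to the hard stop, until the force rises.

Call:
play_rows(
  commands=[
    [1,0,0,1.5,0,0,0],
    [1,0,0,1.5,0,0,0],
    [1,0,0,1,0,0,0],
    [1,0,0,1,0,0,0],
    [1,0,0,0,0,0,0],
  ],
)

```text
clock: 5.25
tool_pos: [569.0, 129.7, 60.3]
eef_rot: [3.141, -0.0, 2.793]
wrist_force: [0.3, -0.7, -0.1]
opening: 0.2
grip_force: 0.4
```

Call:
play_rows(
  commands=[
    [1,0,0,0.7,0,0,0],
    [1,0,0,0.7,0,0,0],
    [1,0,0,0,0,0,0],
    [1,0,0,0,0,0,0],
  ],
)

```text
clock: 5.75
tool_pos: [569.0, 129.7, 60.0]
eef_rot: [-3.141, -0.001, 2.793]
wrist_force: [-3.1, -0.6, 7.3]
opening: -0.1
grip_force: 3.3
```

The force rises at z = 60.0, so the flap is on its stop. I lift, go over the lid and check.

Call:
play_rows(
  commands=[
    [1,0,0,-25,0,0,0],
    [1,0,0,-50,0,0,0],
    [1,0,0,-50,0,0,0],
    [1,0,0,-50,0,0,0],
    [1,0,0,-45,0,0,0],
  ],
)

```text
clock: 6.38
tool_pos: [568.6, 129.8, 280.4]
eef_rot: [3.141, -0.0, 2.793]
wrist_force: [0.8, 0.2, 0.1]
opening: -0.1
grip_force: 0.0
```

Call:
play_rows(
  commands=[
    [1,-25,0,0,0,0,0],
    [1,-30,0,0,0,0,0],
    [1,-30,0,0,0,0,0],
    [1,-30,0,0,0,0,0],
    [1,-25,0,0,0,0,0],
  ],
)

```text
clock: 7.0
tool_pos: [701.1, 81.6, 277.7]
eef_rot: [-3.141, -0.002, 2.793]
wrist_force: [0.4, 0.2, 0.5]
opening: 0.1
grip_force: 0.0
```

Run:
```python
from h import *
o=get_obs();print(o["clock"],o["tool_pos"],case(o["tool_pos"]),o["wrist_force"])
f=grab_frame("scene");cv2.imwrite("pics/s2.png",cv2.resize(f["img"][150:310,270:450],None,fx=3.3,fy=3.3));P=pts(f)
q=np.stack([(P[...,:2]-C)@CX,(P[...,:2]-C)@CY,P[...,2]],-1)
hsv=cv2.cvtColor(f["img"],cv2.COLOR_BGR2HSV);H,S,V=[hsv[...,i].astype(int) for i in range(3)]
n=(abs(q[...,0])<120)&(abs(q[...,1])<110)
o_=q[n&(H>5)&(H<18)&(S>170)&(q[...,2]>50)&(abs(q[...,1])<80)&(q[...,0]<30)];print("flap",len(o_),np.percentile(o_,[5,50,95],0).round())
b=q[n&(H>100)&(H<130)&(S>120)&(q[...,2]>85)&(abs(q[...,1])<95)]
for z in range(90,230,20):
    k=b[(b[:,2]>z)&(b[:,2]<z+20)]
    if len(k)>3:print(z,len(k),np.median(k,0).round(1))
```

```text
7.0 [701.1040429   81.62649777 277.72136566] [124.86983768  -1.46328247 277.72136566] [0.35236745 0.1715986  0.53041076]
flap 1273 [[-61. -71.  55.]
 [-21.   5.  59.]
 [ 18.  74.  64.]]
130 6 [ 83.4  75.3 136.6]
150 9 [ 85.2  16.  164.6]
170 15 [ 86.1  11.4 178.7]
190 18 [ 86.7   4.2 198.2]
210 150 [ 84.8  22.1 222.8]
```

View pics/s2.png

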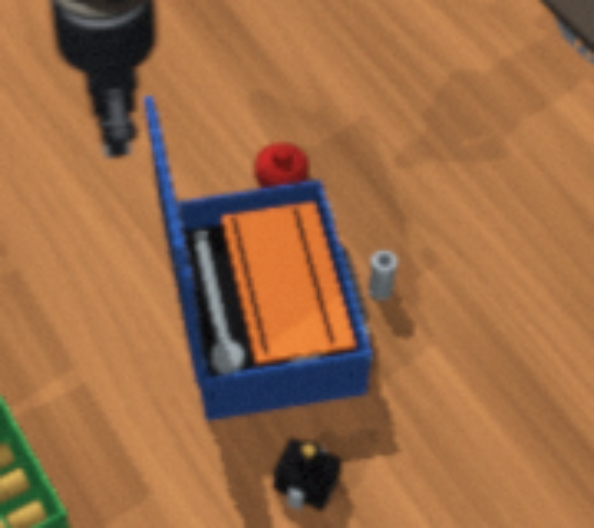

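The scene crop shows the flap lying flat (at (295,285)) and the lid upright, with the hand behind it at (118,150). I now descend and swing the lid over.

Call:
play_rows(
  commands=[
    [1,0,0,18,0,0,0],
    [1,0,0,18,0,0,0],
    [1,0,0,18,0,0,0],
    [1,0,0,18,0,0,0],
    [1,0,0,16,0,0,0],
  ],
)

```text
clock: 7.68
tool_pos: [700.1, 82.0, 189.3]
eef_rot: [-3.141, -0.001, 2.793]
wrist_force: [0.3, 0.3, -1.1]
opening: -0.2
grip_force: 0.0
```

Call:
play_rows(
  commands=[
    [1,10,0,0,0,0,0],
    [1,10,0,0,0,0,0],
    [1,10,0,0,0,0,0],
    [1,10,0,0,0,0,0],
    [1,10,0,1,0,0,0],
  ],
)

```text
clock: 8.3
tool_pos: [654.6, 98.7, 192.3]
eef_rot: [3.14, 0.005, 2.793]
wrist_force: [3.9, -1.3, 2.7]
opening: 0.1
grip_force: 2.1
```

Call:
play_rows(
  commands=[
    [1,10,0,1,0,0,0],
    [1,10,0,3,0,0,0],
    [1,10,0,4,0,0,0],
    [1,10,0,4,0,0,0],
    [1,9,0,6,0,0,0],
  ],
)

```text
clock: 8.93
tool_pos: [606.5, 116.0, 171.4]
eef_rot: [-3.141, -0.001, 2.793]
wrist_force: [2.0, -0.5, 3.8]
opening: 0.1
grip_force: 1.7
```

Run:
```python
from h import *
o=get_obs();print(o["clock"],case(o["tool_pos"]),o["wrist_force"])
```

```text
8.925 [ 24.23926226  -0.85766494 171.3558086 ] [ 2.02096446 -0.54425295  3.79024425]
```

Call:
play_rows(
  commands=[
    [1,9,0,6,0,0,0],
    [1,8,0,6,0,0,0],
    [1,7,0,8,0,0,0],
    [1,7,0,8,0,0,0],
    [1,7,0,8,0,0,0],
  ],
)

```text
clock: 9.55
tool_pos: [571.5, 128.6, 135.0]
eef_rot: [-3.141, 0.0, 2.793]
wrist_force: [2.9, -0.6, 1.3]
opening: -0.1
grip_force: 1.3
```

Call:
play_rows(
  commands=[
    [1,5,0,9,0,0,0],
    [1,5,0,9,0,0,0],
    [1,4,0,9,0,0,0],
    [1,3,0,9,0,0,0],
    [1,2,0,9,0,0,0],
  ],
)

```text
clock: 10.18
tool_pos: [554.0, 135.0, 90.3]
eef_rot: [-3.141, 0.0, 2.793]
wrist_force: [1.8, -0.8, 1.4]
opening: 0.1
grip_force: 1.1
```

Run:
```python
from h import *
o=get_obs();print(o["clock"],case(o["tool_pos"]),o["wrist_force"])
```

```text
10.175 [-31.659059    -0.68961839  90.33972403] [ 1.83435538 -0.8447203   1.44904611]
```

Call:
play_rows(
  commands=[
    [1,1,0,4,0,0,0],
    [1,0,0,4,0,0,0],
    [1,0,0,2,0,0,0],
    [1,0,0,1.5,0,0,0],
    [1,0,0,0.5,0,0,0],
  ],
)

```text
clock: 10.8
tool_pos: [552.7, 135.6, 78.8]
eef_rot: [-3.142, -0.001, 2.793]
wrist_force: [-2.1, 0.4, 2.2]
opening: -0.0
grip_force: 1.1
```

Call:
play_rows(
  commands=[
    [1,0,0,0.7,0,0,0],
    [1,0,0,0,0,0,0],
    [1,0,0,0,0,0,0],
  ],
)

```text
clock: 11.18
tool_pos: [553.3, 135.5, 78.2]
eef_rot: [3.141, 0.001, 2.793]
wrist_force: [-1.1, 0.0, 0.3]
opening: -0.2
grip_force: 0.5
```

Call:
play_rows(
  commands=[
    [1,0,0,0.7,0,0,0],
    [1,0,0,0.7,0,0,0],
    [1,0,0,0,0,0,0],
    [1,0,0,0,0,0,0],
  ],
)

```text
clock: 11.68
tool_pos: [553.3, 135.5, 78.1]
eef_rot: [-3.142, 0.0, 2.793]
wrist_force: [-3.8, 0.2, 6.3]
opening: 0.2
grip_force: 3.5
```

Call:
play_rows(
  commands=[
    [1,0,0,0.7,0,0,0],
    [1,0,0,0,0,0,0],
    [1,0,0,0,0,0,0],
  ],
)

```text
clock: 12.05
tool_pos: [553.3, 135.5, 78.0]
eef_rot: [-3.141, -0.0, 2.793]
wrist_force: [-4.8, -0.2, 10.4]
opening: -0.0
grip_force: 5.1
```

Call:
play_rows(
  commands=[
    [1,0,0,-10,0,0,0],
    [1,0,0,-40,0,0,0],
    [1,0,0,-50,0,0,0],
    [1,0,0,-50,0,0,0],
    [1,0,0,-30,0,0,0],
  ],
)

```text
clock: 12.68
tool_pos: [554.2, 135.4, 259.7]
eef_rot: [3.14, 0.005, 2.793]
wrist_force: [0.2, -0.3, -0.4]
opening: -0.0
grip_force: 0.0
```

Run:
```python
from h import *
o=get_obs();print(o["clock"],case(o["tool_pos"]),o["wrist_force"])
f=grab_frame("scene");cv2.imwrite("pics/s3.png",cv2.resize(f["img"][150:310,270:450],None,fx=3.3,fy=3.3));P=pts(f)
q=np.stack([(P[...,:2]-C)@CX,(P[...,:2]-C)@CY,P[...,2]],-1)
hsv=cv2.cvtColor(f["img"],cv2.COLOR_BGR2HSV);H,S=hsv[...,0],hsv[...,1]
b=q[(abs(q[...,0])<120)&(abs(q[...,1])<110)&(H>100)&(H<130)&(S>120)&(q[...,2]>71)]
print(len(b),np.percentile(b,[2,50,98],0).round(1)); A=np.c_[b[:,:2],np.ones(len(b))];print(np.linalg.lstsq(A,b[:,2],rcond=None)[0])
```

```text
12.675 [-3.15351530e+01 -2.08135832e-01  2.59686824e+02] [ 0.17032846 -0.25584497 -0.36142075]
2358 [[-75.8 -96.3  72.4]
 [ -2.3  14.   77.4]
 [ 70.5 100.6  82.2]]
[-2.46919384e-03  5.45502929e-04  7.74750117e+01]
```

View pics/s3.png

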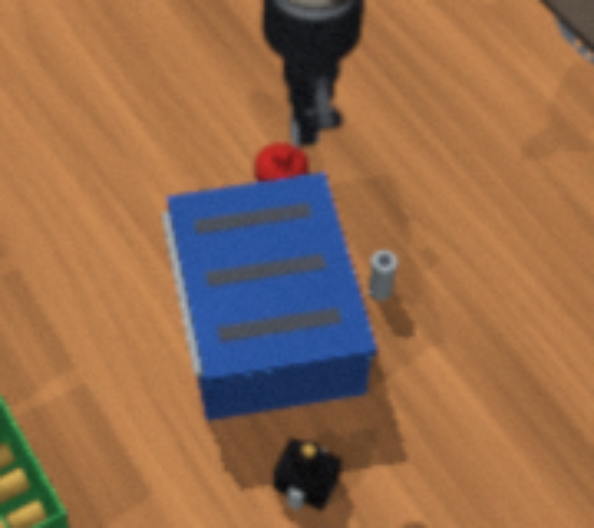

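The lid lies flat (tilt 0.002 rad, at (270,275)). The case, cap, socket and coil have not moved, and the hand is clear above.

```bash
python3 -c "
from cell import *
print(job_done())"
```

```text
the job is handed in; nothing more can be done
None
```

The keeper flap was pushed flat first and the lid then shut fully over it, with fingertip pushes only. The case and the things next to it stayed in place, the hand ended clear, and the job was handed in at about 13 s.

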